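# Make up the parts kits for two power supply repairs

## Task

Make up two repair kits from the parts on the bench. In the yellow tray lay the fan flat in the long pocket with its lead running along the pocket, set the heatsink fins up, squarely on the middle of the fan, and stand the big dark blue capacitor in the nearly square pocket. In the blue tray stand the transformer in the nearly square pocket and lay the fuse box flat, lid up, in the long pocket; leave the yellow film capacitor and the white terminal strip where they lie.

Things in the scene. Friction and masses are not known exactly. Their poses are not given: they have to be found in the camera images.
- fan_frame (a point): Loose black 60 mm equipment fan with a white hub, lying flat, 60 x 60 mm frame, 22 mm high, flat solid top, 70 g, with a thin red lead that leaves the frame at its -y side and lies 40 mm along -y. This point is the centre of the underside of the square frame; z up, x and y along the sides of the frame. Lies with y within about 0.2 rad of the bench's y. Grip it across the frame, 60 mm.
- heatsink: Loose black finned aluminium heatsink, 40 mm (x) by 60 mm (y) by 27 mm high, 90 g, base plate 4 mm, fins up and running along y. Origin: centre of its underside. Grip it across the outer fins, 40 mm, along x.
- bulk_capacitor: Loose large electrolytic capacitor, upright dark blue can with a pale top, 35 mm in diameter and 51 mm high, 60 g. Origin: centre of its underside. Grip it round the can.
- transformer_core (a point): Loose mains transformer, grey steel core, white top, yellow sides, thin coloured leads, 280 g. Core 34 (x) x 31 (y) x 44 mm high; the coil stands out to 52 mm in y, centred, 8 to 36 mm up. Leads reach 81 mm to the +x side of this point, no obstacle. Point: centre of the core's underside, z up; x starts toward the robot (0.25 rad). Grip the core along x. Leads may overhang the tray.
- fuse_box: Loose flat pale blue fuse box with a hinged lid that stays shut, 59 mm (x) by 90 mm (y) by 21 mm high, 50 g. Origin: within 3 mm of the centre of its underside; lies with y within about 0.2 rad of the bench's y. Grip it across the 59 mm, along x.
- tray_yellow: Fixed yellow kitting tray, 118 (x) x 149 (y) x 13 mm, walls, ribs and floor 3 mm, pockets 10 mm deep. Origin: centre of underside; x away from the robot, y left (0.15 rad). Pockets (own frame): long 112 (x) x 78 (y), centre (0, 32.5) mm; nearly square 68 x 62, centre (-22, -40.5); screw pocket 41 x 62, centre (35.5, -40.5). White card on its -x face. For fan, heatsink and capacitor.
- tray_blue: Fixed blue kitting tray, 118 (x) x 149 (y) x 13 mm, walls, ribs and floor 3 mm, pockets 10 mm deep. Origin: centre of underside; x away from the robot, y left (0.15 rad). Pockets (own frame): long 112 (x) x 78 (y), centre (0, 32.5) mm; nearly square 68 x 62, centre (-22, -40.5); screw pocket 41 x 62, centre (35.5, -40.5). White card on its -x face. For transformer and fuse box.
- film_capacitor: Loose yellow film capacitor with two axial leads, 80 mm over the leads (x), body 34 x 18 x 14 mm, 12 g. Origin: centre of its underside. Not part of a kit: stays where it lies.
- terminal_strip: Loose white twelve-way terminal strip, 17 mm (x) by 107 mm (y) by 15 mm high, 30 g. Origin: centre of its underside. Not part of a kit: stays where it lies.
Things that resemble listed ones, but are neither listed nor needed, are in the scene too. Leave any pink look-alike of the part that bears fan_frame alone.

How it is judged (in metres and radians):
At the end, for the whole second after the job is handed in: Each part stands flat (0.1 rad) and at rest on the floor of its named pocket, centred within 13 to 19 mm (fan 30 mm lengthwise, its lead along the pocket within 0.3 rad); the heatsink rests fins up on the fan, centred within 12 mm each way and square within 0.3 rad (x of fan_frame in the frame of tray_yellow between -0.03 and 0.03 m and y of fan_frame in the frame of tray_yellow between 0.0195 and 0.0455 m and z of each of fan_frame, bulk_capacitor in the frame of tray_yellow below 0.007 m and angle between each of fan_frame, heatsink, bulk_capacitor, transformer_core, fuse_box's own z axis and vertical below 0.1 rad and angle between the y axis of fan_frame and the x axis of tray_yellow, either way round below 0.3 rad and x of heatsink in the frame of fan_frame between -0.012 and 0.012 m and y of heatsink in the frame of fan_frame between -0.012 and 0.012 m and z of heatsink in the frame of fan_frame between 0.018 and 0.026 m and (angle between the y axis of heatsink and the y axis of fan_frame, either way round below 0.3 rad or angle between the y axis of heatsink and the x axis of fan_frame, either way round below 0.3 rad) and x of bulk_capacitor in the frame of tray_yellow between -0.041 and -0.003 m and y of bulk_capacitor in the frame of tray_yellow between -0.0565 and -0.0245 m and x of transformer_core in the frame of tray_blue between -0.041 and -0.003 m and y of transformer_core in the frame of tray_blue between -0.0575 and -0.0235 m and z of each of transformer_core, fuse_box in the frame of tray_blue below 0.007 m and x of fuse_box in the frame of tray_blue between -0.016 and 0.016 m and y of fuse_box in the frame of tray_blue between 0.0175 and 0.0475 m and linear speed of each of heatsink, bulk_capacitor, fuse_box below 0.01 m/s); the robot touches nothing.
It fails at once if the yellow film capacitor is moved by more than 20 mm (distance of film_capacitor from where it was at the start of the episode above 0.02 m).
It fails at once if the terminal strip is moved by more than 20 mm (distance of terminal_strip from where it was at the start of the episode above 0.02 m).
It also fails if it takes over 115 s, if anything falls off the work surface, if the arm or the gripper's body presses on something with over 40 N, if the wrist force passes 120 N, or if a joint passes its speed limit or range.

## Robot

A 6-joint arm with a two-finger parallel gripper is mounted at the origin on a cart in front of the work surface, level with it; the furniture and walls round the work are solid. World frame = base frame: x ahead of the robot, y to its left, z up, the work surface at z = 0. Lengths are in m, angles in degrees, forces in N, time in s.
With the tool pointing down it reaches from about 0.4 to 0.825 m from the base axis. Payload 7 kg.
Tool frame: the origin (TCP) lies midway between the tips of the shut fingers; the grasp point (between the pads) lies 19 mm behind it (ctrl.hold_point_z is the distance from the TCP to the grasp point, in m); z points along the fingers, x is the direction in which the jaws open and shut, and the axes are right-handed (so a half turn about z gives the same grasp; the last joint's range is limited). The gripper opens to 88 mm and grips with 3 to 60 N. Pads are 19 mm wide; open, the fingers measure 130 mm over their backs; the gripper's body (78 mm by 193 mm) begins 47 mm behind the grasp point.
Start: joints at [-56.087, 20.546, 0.682, 0, -70.136, -16.507], TCP at [0.202, -0.644, 0.227] pointing down, gripper open.
Joint ranges: [-176.03, 176.03], [-82.01, 121.73], [-58.28, 71.71], [-173.87, 95.51], [-174.79, -0.11], [-173.66, 173.66]. Speed limits (degrees/s): [136.94, 136.94, 172.46, 180, 180, 180].

## Interface

Orientations are given as [roll, pitch, yaw] about the fixed x, y, z axes, in that order (R = Rz(yaw) Ry(pitch) Rx(roll)).
In Python, from plant import ctrl gives the robot as it stands.
- The arm moves only by the tool apply_moves, never from a script. Its argument "motion" is a list of rows, each a list of 2 entries, a list of its own where there are three numbers: the shift along the world's x, y, z in cm, then the turn about the world's z in degrees. In form: [[[tx, ty, tz], roll], ...]. A call has 1 to 10 rows; each row is the pose to reach, as a shift and turn from the pose commanded when the call began; what a row does not reach only later rows make up. A row lasts 1/10 s, in which the tool goes at most 50 mm and 8.59 degrees, less where a joint would pass 70% of its speed; a pose out of reach is approached as far as the arm can. A call with a gripper value outside its range is refused whole. "hand" is the finger opening in cm, from 0 to 8.76, set as the call begins (left out, the last holds). The fingers move at their own pace and stop on an object; the grip force is fixed at half the most. Time passes only in rows, so rows that repeat a pose let the fingers close. It gives the time, the measured TCP pose, the force and the opening at its end, in the units of the state.
- ctrl.get_obs(): the state, without advancing time (a new reading comes with each control period).
- ctrl.snapshot(name): name is "scene" or "top" or "wrist"; returns (picture, depth): 420x560x3 uint8, blue, green, red; 420x560 float32, m along the optical axis (not along the pixel's ray), 0 where there is no reading.
- ctrl.camera_model(name): a dict with "fx", "fy", "cx", "cy" (pixels), "cam_to_world" (4x4, takes a point from camera to world coordinates); the wrist camera has in their place "tool_from_camera" (4x4, takes a point from camera to tool coordinates, whose origin is the TCP and whose axes are the tool frame's). Camera axes: x right, y down, z forward; pixel columns grow to the right and rows downward; lengths in m; the calibration is good to about 2 mm. A picture is of the moment at which its call begins: read the wrist's pose just before it. camera_model takes no time and is no camera call.
- ctrl.close_job(): hands the job in, once; it reports no verdict.
The state is a dict: "clock": time; "joint_pos": joint angles; "qvel": joint speeds; "tau": joint torques, N m; "tool_pos": TCP position; "orientation": TCP orientation; "force": force on the tool from outside, world axes, zero at the start; "moment": the same for the moment, N m; "opening": finger opening in m.
Only numpy, scipy, OpenCV 4.12 (cv2) and the standard library are available. Lean on these libraries where they do the work, as an engineer would, in place of code of your own. Each camera call takes 0.05 s, during which the arm holds its last target.

## Working session

There is one attempt and no reset: what is moved stays moved. The work goes in short steps, Python scripts to look and compute and a tool call to move; the robot and the scene stay as the last step left them, time stands still between calls to the robot, and variables do not carry over. Pictures are saved under pics/ and viewed, and the job is handed in when it is done.

Besides the shell and the picture viewer there is one more tool, called after ">>>" by a JSON object that holds its "fn" and its "kwargs". apply_moves: Moves the arm, as the interface text tells. Its arguments: {"type":"object","properties":{"motion":{"type":"array"},"hand":{"type":"number"}},"required":["motion"]}

```bash
ls; mkdir -p pics; python3 - <<'E'
from plant import ctrl
import cv2,numpy as np
print(ctrl.get_obs()); print(ctrl.hold_point_z)
for n in ("scene","top"):
    p,d=ctrl.snapshot(n); cv2.imwrite(f"pics/{n}0.png",p); np.save(f"pics/{n}0.npy",d); print(n,ctrl.camera_model(n))
print(ctrl.camera_model("wrist"))
E
```

```text
pics
{'clock': 0.0, 'joint_pos': array([-5.60850393e+01,  2.05905030e+01,  6.35792835e-01, -2.00205904e-02,
       -7.01351717e+01, -1.65077529e+01]), 'qvel': array([ 0.00087587, -0.05575405, -0.01619109,  0.04717963, -0.09126185,
        0.00389256]), 'tau': array([-1.22120608e-03, -5.82712984e+01,  2.93060410e+01,  6.99737281e+00,
        6.74759751e-03, -2.09636501e-04]), 'tool_pos': array([ 0.20178276, -0.64364356,  0.22564885]), 'orientation': array([-1.79992503e+02, -9.15253349e-02,  1.07400384e+02]), 'force': array([-0.05482025, -0.30360888, -0.71636988]), 'moment': array([ 0.01513174,  0.00028977, -0.01887173]), 'opening': 0.08765263877466906}
0.0188
scene {'fx': 451.5202603636883, 'fy': 451.5202603636883, 'cx': 279.3740916936282, 'cy': 211.95353165287327, 'cam_to_world': array([[-0.5387673 , -0.46057364,  0.7054089 , -0.30668306],
       [-0.84244808,  0.29784508, -0.44896496,  0.4811625 ],
       [-0.00332114, -0.83615802, -0.54847857,  0.64235726],
       [ 0.        ,  0.        ,  0.        ,  1.        ]])}
top {'fx': 427.2272196950162, 'fy': 427.2272196950162, 'cx': 278.30961305109736, 'cy': 208.96219769750067, 'cam_to_world': array([[ 0.00642282, -0.99263957,  0.12093563,  0.4004283 ],
       [-0.99942894, -0.00236003,  0.03370793, -0.02352144],
       [-0.03317442, -0.12108307, -0.99208787,  0.89686227],
       [ 0.        ,  0.        ,  0.        ,  1.        ]])}
{'fx': 301.8516344824714, 'fy': 301.8516344824714, 'cx': 277.13227407206864, 'cy': 206.2805077386584, 'tool_from_camera': array([[ 9.99999960e-01,  4.09505154e-05, -2.80570306e-04,
        -5.51720869e-04],
       [ 3.83698231e-05,  9.60869952e-01,  2.76999881e-01,
        -7.47930339e-02],
       [ 2.80934864e-04, -2.76999881e-01,  9.60869912e-01,
        -1.58438161e-01],
       [ 0.00000000e+00,  0.00000000e+00,  0.00000000e+00,
         1.00000000e+00]])}
```

View pics/top0.png

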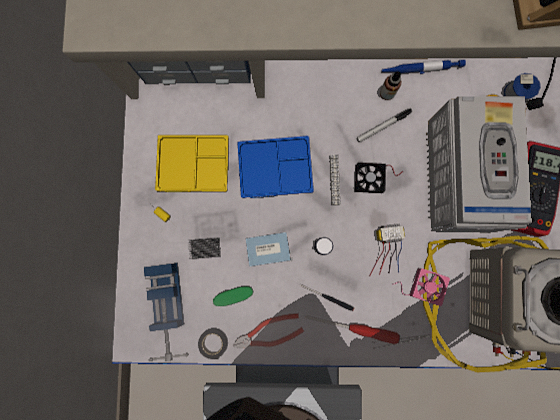

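View pics/scene0.png

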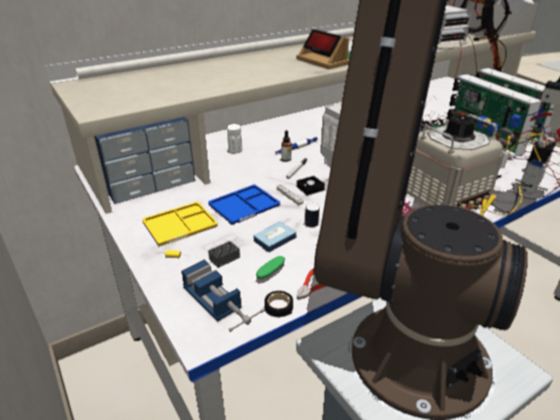

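```bash
cat > h.py <<'E'
import numpy as np,cv2
from plant import ctrl
from scipy.spatial.transform import Rotation as R
def cloud(d,m,T=None):
    v,u=np.mgrid[:d.shape[0],:d.shape[1]]
    P=np.stack([(u-m['cx'])/m['fx']*d,(v-m['cy'])/m['fy']*d,d],-1)
    T=m['cam_to_world'] if T is None else T
    W=P@T[:3,:3].T+T[:3,3]; W[d==0]=np.nan; return W
def toolT(o):
    T=np.eye(4);T[:3,:3]=R.from_euler('xyz',o['orientation'],degrees=True).as_matrix();T[:3,3]=o['tool_pos'];return T
def wrist(name):
    o=ctrl.get_obs(); p,d=ctrl.snapshot("wrist"); m=ctrl.camera_model("wrist")
    W=cloud(d,m,toolT(o)@m['tool_from_camera']); cv2.imwrite(f"pics/{name}.png",p); np.savez(f"pics/{name}.npz",p=p,d=d,W=W)
    return o,p,W
E
python3 - <<'E'
from h import *
p=cv2.imread("pics/top0.png");cv2.imwrite("pics/topcrop.png",cv2.resize(p[120:310,140:460],None,fx=2.5,fy=2.5,interpolation=cv2.INTER_CUBIC))
p=cv2.imread("pics/scene0.png");cv2.imwrite("pics/scenecrop.png",cv2.resize(p[110:310,130:420],None,fx=2.7,fy=2.7,interpolation=cv2.INTER_CUBIC))
W=cloud(np.load("pics/top0.npy"),ctrl.camera_model("top"))
for n,(u,v) in dict(fan=(370,178),hs=(205,248),cap=(322,245),tr=(390,230),fb=(269,250),ty=(175,160),tb=(260,160),film=(162,214),ts=(335,180),tablel=(150,230),t2=(300,220)).items(): print(n,np.nanmedian(W[v-2:v+3,u-2:u+3].reshape(-1,3),0).round(4))
np.save("pics/W.npy",W)
E
```

```text
fan [ 0.5726 -0.1835  0.0196]
hs [0.4265 0.158  0.005 ]
cap [ 0.4323 -0.0813  0.0505]
tr [ 0.4629 -0.2164  0.0437]
fb [0.4227 0.0248 0.0199]
ty [0.6158 0.2307 0.0018]
tb [0.6152 0.0468 0.0024]
film [0.4969 0.2508 0.013 ]
ts [ 0.5698 -0.112   0.0127]
tablel [ 0.4641  0.2795 -0.001 ]
t2 [ 4.865e-01 -3.890e-02 -3.000e-04]
```

View pics/topcrop.png

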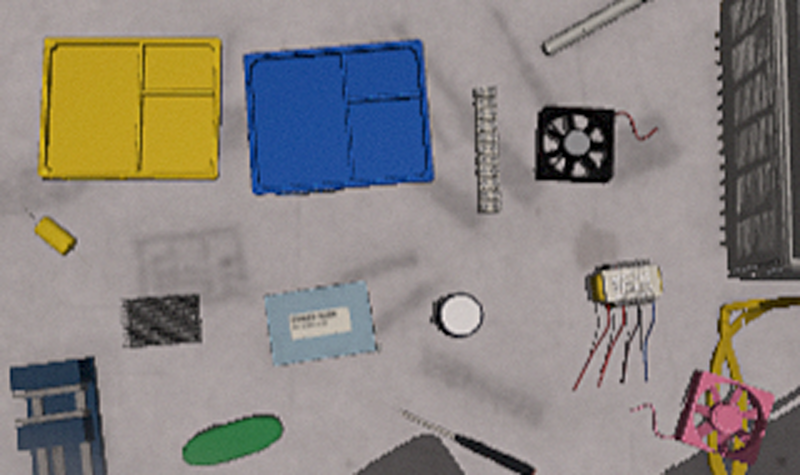

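View pics/scenecrop.png

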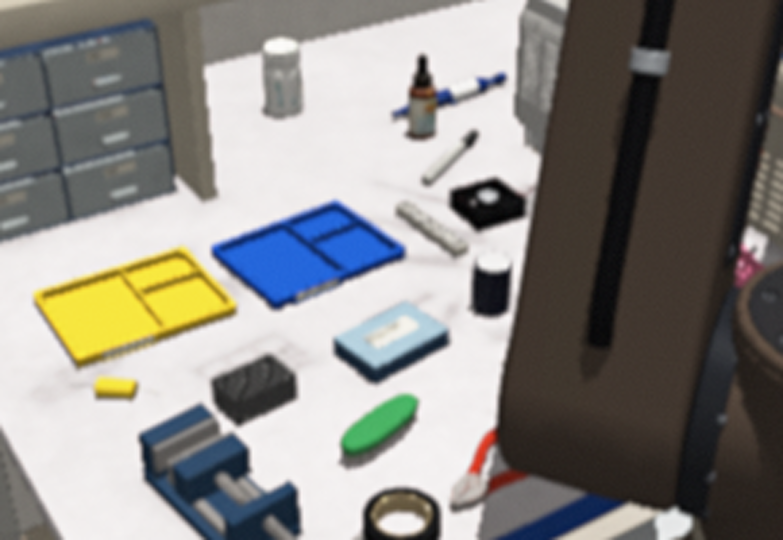

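```bash
cat >> h.py <<'E'
def fit(W,sel,label=''):
    q=W[sel]; q=q[np.isfinite(q[:,2])]
    r=cv2.minAreaRect((q[:,:2]*1000).astype(np.float32))
    c,(w,h),a=r
    print(label,'n',len(q),'centre mm',np.round(c,1),'size',round(w,1),round(h,1),'ang of first side',round(a,1),'ztop',np.round(np.percentile(q[:,2],[5,50,90,98])*1000,1))
    return r
E
python3 - <<'E'
from h import *
W=np.load("pics/W.npy");p=cv2.imread("pics/top0.png");hsv=cv2.cvtColor(p,cv2.COLOR_BGR2HSV)
v,u=np.mgrid[:420,:560]
def box(a,b,c,d): return (u>=a)&(u<=c)&(v>=b)&(v<=d)
Z=W[...,2]
fit(W,box(150,128,234,200)&(hsv[...,0]>20)&(hsv[...,0]<35)&(hsv[...,1]>120)&(Z>.008),'ty')
fit(W,box(232,128,320,204)&(hsv[...,0]>100)&(hsv[...,1]>120)&(Z>.008),'tb')
for n,b,z in [('fan',(348,155,390,200),.010),('hs',(180,230,230,265),.012),('cap',(308,230,338,260),.044),('tr',(370,215,410,250),.036),('fb',(240,225,300,272),.014),('ts',(325,148,345,212),.007),('film',(150,200,175,225),.005)]:
    fit(W,box(*b)&(Z>z),n)
E
```

```text
ty n 747 centre mm [608.1 192.4] size 153.8 121.2 ang of first side 89.7 ztop [ 9.4 12.  13.9 15.2]
tb n 707 centre mm [599.4  14.9] size 122.3 152.9 ang of first side 4.8 ztop [ 9.1 12.1 14.3 15.7]
fan n 591 centre mm [ 576.1 -184.9] size 61.0 60.7 ang of first side 87.5 ztop [10.8 19.8 23.  24.3]
hs n 272 centre mm [427.6 159.6] size 38.4 60.0 ang of first side 4.9 ztop [14.1 25.5 28.2 29.4]
cap n 241 centre mm [432.4 -85.4] size 31.5 31.9 ang of first side 0.5 ztop [48.2 50.6 52.5 54. ]
tr n 385 centre mm [ 456.2 -221.2] size 38.5 47.6 ang of first side 6.6 ztop [38.7 43.6 45.6 46.8]
fb n 1164 centre mm [426.   27.8] size 57.9 85.1 ang of first side 8.6 ztop [17.3 19.8 21.7 22.8]
ts n 403 centre mm [ 572.7 -111.7] size 107.1 17.4 ang of first side 2.0 ztop [ 9.  12.4 14.9 16.5]
film n 150 centre mm [496.8 250.7] size 63.5 17.8 ang of first side 50.1 ztop [ 6.2 12.1 14.6 15.8]
```

```bash
python3 - <<'E'
from h import *
W=np.load("pics/W.npy")
q=W.reshape(-1,3);q=q[np.isfinite(q[:,2])]
print('max z per cell (rows x 0.2..1.0, cols y .35..-.75)')
ys=np.arange(.35,-.75,-.1);print('      ',ys.round(2))
for x in np.arange(.2,1.0,.1):
    print(round(x,1),[ (round(float(s[:,2].max()),2) if len(s:=q[(abs(q[:,0]-x)<.05)&(abs(q[:,1]-y)<.05)]) else None) for y in ys])
E
```

```text
max z per cell (rows x 0.2..1.0, cols y .35..-.75)
       [ 0.35  0.25  0.15  0.05 -0.05 -0.15 -0.25 -0.35 -0.45 -0.55 -0.65]
0.2 [0.0, 0.04, 0.2, 0.37, 0.4, 0.02, 0.03, 0.03, 0.06, 0.04, None]
0.3 [0.0, 0.05, 0.03, 0.03, 0.02, 0.03, 0.03, 0.21, 0.22, None, None]
0.4 [0.0, 0.05, 0.03, 0.02, 0.05, 0.05, 0.05, 0.21, 0.21, 0.01, None]
0.5 [0.0, 0.02, 0.02, 0.02, 0.02, 0.05, 0.16, 0.19, 0.19, 0.05, None]
0.6 [0.01, 0.02, 0.02, 0.02, 0.02, 0.03, 0.15, 0.2, 0.19, 0.04, None]
0.7 [0.26, 0.26, 0.26, 0.26, 0.26, 0.26, 0.26, 0.26, 0.26, 0.04, None]
0.8 [0.26, 0.26, 0.26, 0.26, 0.26, 0.26, 0.26, 0.31, 0.31, 0.05, None]
0.9 [None, None, None, None, None, None, None, None, None, None, None]
```

```bash
python3 - <<'E'
from h import *
W=np.load("pics/W.npy")
for u in (100,180,260,300,340,380,420):
    c=W[:,u]; s=np.where(c[:130,2]>.24)[0]
    print(u, 'shelf edge row',s.max(), c[s.max()].round(3), 'min x', np.nanmin(c[s,0]).round(3), 'below:',c[s.max()+3].round(3))
q=W.reshape(-1,3);q=q[np.isfinite(q[:,2])]
for lo,hi in((-.2,-.33),(-.33,-.5)):
  s=q[(q[:,1]<lo)&(q[:,1]>hi)&(q[:,2]>.1)];print(s.min(0),s.max(0))
s=q[(q[:,1]>-.5)&(q[:,1]<-.2)&(q[:,2]>.1)&(q[:,2]<.24)];print('psu max y',s[:,1].max(), 'x range',s[:,0].min())
E
```

```text
100 shelf edge row 56 [0.733 0.294 0.24 ] min x 0.732 below: [0.732 0.298 0.232]
180 shelf edge row 56 [0.732 0.161 0.24 ] min x 0.731 below: [0.733 0.164 0.228]
260 shelf edge row 55 [0.732 0.03  0.24 ] min x 0.732 below: [0.732 0.031 0.231]
300 shelf edge row 54 [ 0.732 -0.035  0.243] min x 0.731 below: [ 0.732 -0.035  0.233]
340 shelf edge row 54 [ 0.732 -0.099  0.241] min x 0.731 below: [ 0.733 -0.1    0.229]
380 shelf edge row 53 [ 0.732 -0.162  0.244] min x 0.732 below: [ 0.732 -0.165  0.232]
420 shelf edge row 53 [ 0.732 -0.226  0.242] min x 0.732 below: [ 0.732 -0.23   0.231]
[ 0.46075513 -0.32999248  0.10012593] [ 0.81309456 -0.2000607   0.26400016]
[ 0.25645762 -0.46603142  0.10005144] [ 0.81098728 -0.33000487  0.31254788]
psu max y -0.20036219915586026 x range 0.25645761758998886
```

>>> {"fn": "apply_moves", "kwargs": {"motion": [[[0,0,5],0],[[0,0,10],0],[[0,0,12],8],[[3,4,12],16],[[6,8,12],24],[[9,12,12],32],[[12,16,12],40],[[15,20,12],48],[[18,24,12],56],[[21,28,12],64]]}}

```text
clock: 1.1
tool_pos: [0.4126, -0.3622, 0.3464]
orientation: [180.0, -0.0, 171.7]
force: [1.5, -0.9, -0.2]
opening: 0.0877
```

>>> {"fn": "apply_moves", "kwargs": {"motion": [[[3.5,4.5,0],6],[[7,9,0],6],[[10.5,13.5,0],6],[[14.4,17.5,-2],6],[[14.4,17.5,-7],6],[[14.4,17.5,-12],6],[[14.4,17.5,-14],6],[[14.4,17.5,-14],6]]}}

```text
clock: 1.9
tool_pos: [0.5528, -0.188, 0.2012]
orientation: [179.9, -0.6, 177.4]
force: [-0.5, 0.0, 0.3]
opening: 0.0876
```

```bash
python3 - <<'E'
from h import *
o,p,W=wrist("w1"); print(o['tool_pos'],o['orientation'])
E
```

```text
[ 0.55283145 -0.18802114  0.20116902] [179.93900309  -0.56153489 177.41267012]
```

View pics/w1.png

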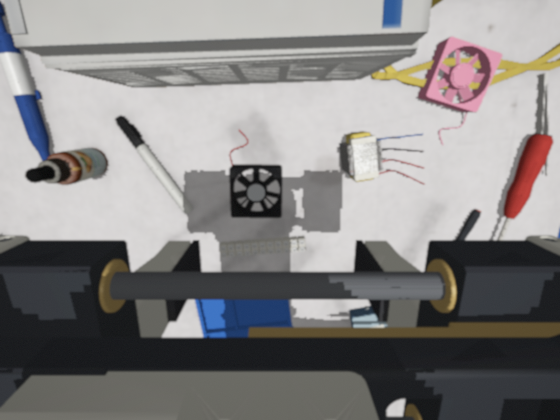

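```bash
python3 - <<'E'
from h import *
f=np.load("pics/w1.npz");W=f['W'];p=f['p'];Z=W[...,2]
v,u=np.mgrid[:420,:560]
def box(a,b,c,d): return (u>=a)&(u<=c)&(v>=b)&(v<=d)
print('table',np.nanmedian(W[200:215,290:300,2]),np.nanmedian(W[100:110,200:210,2]))
# lead excluded by eroding
def ff(b,z,n,k=5):
    m=(box(*b)&(Z>z)).astype(np.uint8); m=cv2.morphologyEx(m,cv2.MORPH_OPEN,np.ones((k,k)));fit(W,m>0,n)
ff((222,155,290,225),.012,'fan')
ff((222,155,290,225),.018,'fantop')
ff((340,125,390,190),.038,'tr top')
ff((340,125,390,190),.012,'tr all')
c=np.vstack([cv2.resize(p[110:240,210:400],None,fx=4,fy=4,interpolation=cv2.INTER_CUBIC)]);cv2.imwrite("pics/w1c.png",c)
E
```

```text
table 0.00042758035139484063 0.0005238178609185129
fan n 1232 centre mm [ 575.8 -183.4] size 59.7 59.3 ang of first side 86.9 ztop [14.5 21.6 23.1 23.7]
fantop n 1011 centre mm [ 575.8 -183.4] size 59.7 59.4 ang of first side 87.0 ztop [19.4 21.8 23.1 23.8]
tr top n 1333 centre mm [ 458.2 -219.7] size 34.9 44.0 ang of first side 6.5 ztop [42.7 44.2 45.2 45.8]
tr all n 1679 centre mm [ 457.4 -220. ] size 36.9 51.7 ang of first side 6.0 ztop [22.1 43.9 45.1 45.7]
```

View pics/w1c.png

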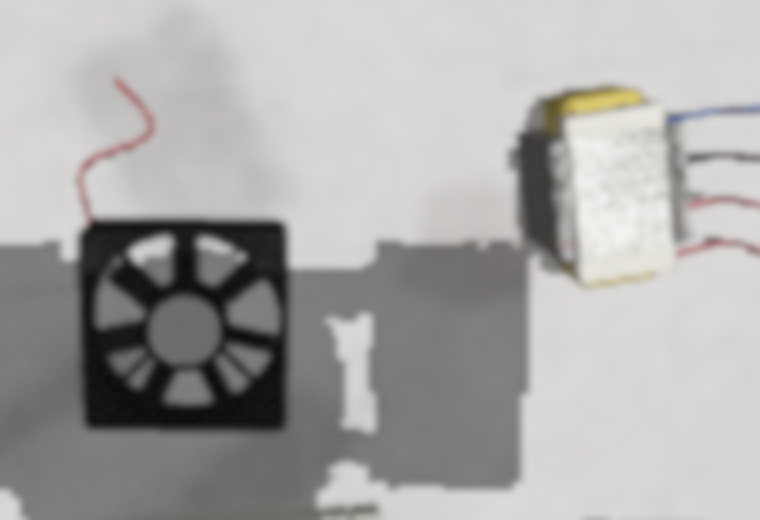

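>>> {"fn": "apply_moves", "kwargs": {"motion": [[[2,0.5,-5],0],[[2,0.5,-10],0],[[2,0.5,-12],0],[[2,0.5,-12],0],[[2,0.5,-12],0]]}}

```text
clock: 2.45
tool_pos: [0.5776, -0.1847, 0.0891]
orientation: [-180.0, 0.2, 177.4]
force: [-0.3, -0.5, 1.0]
opening: 0.0878
```

```bash
python3 - <<'E'
from h import *
o=ctrl.get_obs();print(o['tool_pos'],o['orientation'])
E
```

```text
[ 0.57763947 -0.18471528  0.08912217] [-1.79955351e+02  1.63661280e-01  1.77421394e+02]
```

>>> {"fn": "apply_moves", "kwargs": {"motion": [[[0,0.1,-4],0],[[0,0.1,-6],0],[[0,0.1,-7.4],0],[[0,0.1,-7.4],0],[[0,0.1,-7.4],0]]}}

```text
clock: 2.95
tool_pos: [0.5774, -0.1833, 0.0144]
orientation: [-180.0, 0.1, 177.4]
force: [-0.5, 0.2, 0.8]
opening: 0.0878
```

>>> {"fn": "apply_moves", "kwargs": {"hand": 5.0, "motion": [[[0,0,0],0],[[0,0,0],0],[[0,0,0],0],[[0,0,0],0],[[0,0,0],0]]}}

```text
clock: 3.45
tool_pos: [0.5761, -0.1831, 0.0129]
orientation: [-180.0, 0.0, 177.4]
force: [-1.4, 0.5, 2.2]
opening: 0.0599
```

>>> {"fn": "apply_moves", "kwargs": {"motion": [[[0,0,4],0],[[0,0,9],0],[[0,4,11],8],[[0,9,11],16],[[0,14,11],24.5],[[0,19,11],33],[[0,24,11],41.5],[[0,29,11],50],[[0.5,34,11],58.5],[[1.4,39,11],67]]}}

```text
clock: 4.45
tool_pos: [0.589, 0.208, 0.1227]
orientation: [180.0, -0.0, -115.2]
force: [1.8, -0.3, 0.0]
opening: 0.0597
```

>>> {"fn": "apply_moves", "kwargs": {"motion": [[[0,1.8,0],8],[[0,1.8,-2],16],[[0,1.8,-5],24.5],[[0,1.8,-6],25.5],[[0,1.8,-6],25.5]]}}

```text
clock: 4.95
tool_pos: [0.5886, 0.223, 0.0608]
orientation: [179.8, -0.1, -90.3]
force: [-0.1, 0.3, -1.3]
opening: 0.0598
```

```bash
python3 - <<'E'
from h import *
o,p,W=wrist("w2"); print(o['tool_pos'],o['orientation'],o['opening'])
p,d=ctrl.snapshot("top"); cv2.imwrite("pics/top2.png",p)
cv2.imwrite("pics/top2c.png",cv2.resize(p[100:300,130:400],None,fx=2.5,fy=2.5))
E
```

```text
[0.58858266 0.2229954  0.06075249] [ 1.79813941e+02 -1.37045897e-01 -9.02964467e+01] 0.059754041074319544
```

View pics/w2.png

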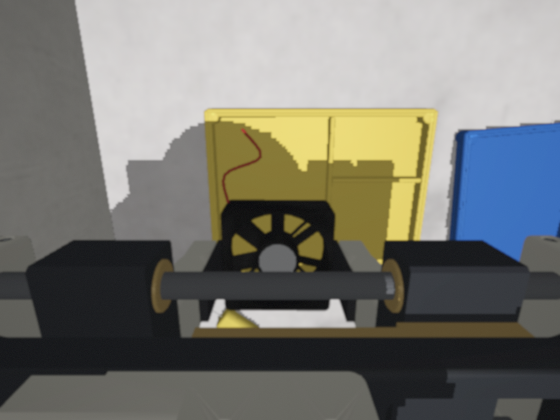

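View pics/top2c.png

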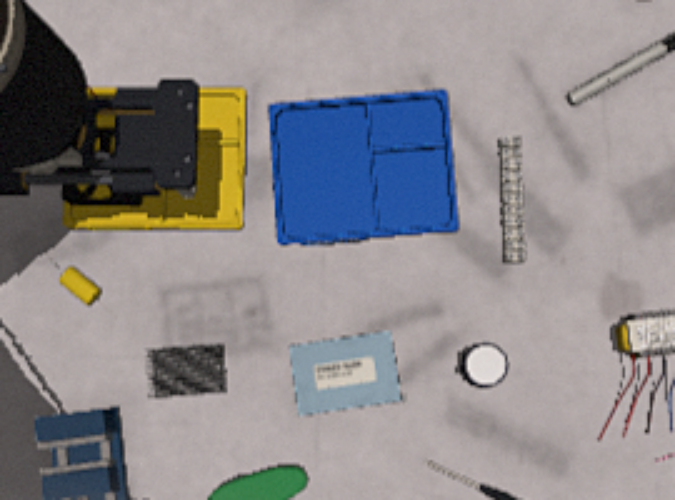

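```bash
python3 - <<'E'
from h import *
f=np.load("pics/w2.npz");W=f['W'];p=f['p'];h=cv2.cvtColor(p,cv2.COLOR_BGR2HSV)
m=(h[...,0]>20)&(h[...,0]<35)&(h[...,1]>120)
m[215:]&=False
for v in (125,140,160,180):
    r=np.where(m[v,190:450])[0]+190
    print(v, 'L',W[v,r.min()+1:r.min()+3].round(4).tolist()[0],'R',W[v,r.max()-2].round(4))
for u in (220,300,380,425):
    c=np.where(m[:200,u])[0];print(u,'far edge',W[c.min()+1,u].round(4))
print(W[185,328:338].round(4), np.nanmedian(W[150:190,280:310,2]))
E
```

```text
125 L [0.6598, 0.2679, 0.0139] R [0.659  0.1194 0.0123]
140 L [0.6502, 0.2678, 0.0142] R [0.6493 0.1193 0.012 ]
160 L [0.637, 0.268, 0.0144] R [0.636  0.1199 0.0129]
180 L [0.6232, 0.2684, 0.0138] R [0.6223 0.1206 0.0137]
220 far edge [0.6691 0.2588 0.0142]
300 far edge [0.6689 0.207  0.0135]
380 far edge [0.6686 0.1549 0.0131]
425 far edge [0.6685 0.1259 0.0136]
[[0.6189 0.1866 0.0125]
 [0.6191 0.186  0.0133]
 [0.619  0.1853 0.013 ]
 [0.6189 0.1845 0.0127]
 [0.6171 0.1823 0.0043]
 [0.6168 0.1812 0.0026]
 [0.6169 0.1806 0.0033]
 [0.617  0.18   0.0038]
 [0.617  0.1792 0.0037]
 [0.6168 0.1783 0.0027]] 0.0033074098227924703
```

>>> {"fn": "apply_moves", "kwargs": {"motion": [[[0.2,0.2,-2],0.5],[[0.2,0.2,-3.5],0.5],[[0.2,0.2,-4.6],0.5],[[0.2,0.2,-4.6],0.5],[[0.2,0.2,-4.6],0.5]]}}

```text
clock: 5.55
tool_pos: [0.5922, 0.226, 0.0175]
orientation: [-180.0, 0.0, -89.6]
force: [-0.7, -0.6, -0.5]
opening: 0.0597
```

>>> {"fn": "apply_moves", "kwargs": {"motion": [[[0,0,-0.1],0],[[0,0,-0.1],0]]}}

```text
clock: 5.75
tool_pos: [0.5919, 0.226, 0.0162]
orientation: [-180.0, 0.0, -89.6]
force: [0.7, 0.7, -0.5]
opening: 0.0594
```

>>> {"fn": "apply_moves", "kwargs": {"hand": 8, "motion": [[[0,0,0],0],[[0,0,0],0],[[0,0,0],0],[[0,0,0.3],0]]}}

```text
clock: 6.15
tool_pos: [0.5915, 0.2257, 0.0184]
orientation: [180.0, -0.0, -89.6]
force: [-0.3, 0.0, -0.2]
opening: 0.0793
```

>>> {"fn": "apply_moves", "kwargs": {"motion": [[[0,0,4],0],[[0,0,8],0],[[-3,0,12],-8],[[-6,-2,13],-16],[[-9,-4,13],-24],[[-12,-6,13],-32],[[-15,-6.5,13],-40],[[-15,-6.5,13],-48],[[-15,-6.5,13],-56],[[-15,-6.5,13],-64]]}}

```text
clock: 7.15
tool_pos: [0.4416, 0.161, 0.1493]
orientation: [180.0, 0.1, -153.9]
force: [0.7, 0.2, -0.9]
opening: 0.08
```

>>> {"fn": "apply_moves", "kwargs": {"motion": [[[0,0,0],-8],[[0,0,0],-16],[[0,0,0],-22],[[0,0,0],-22],[[0,0,0],-22]]}}

```text
clock: 7.65
tool_pos: [0.4417, 0.1609, 0.1488]
orientation: [180.0, 0.0, -175.4]
force: [-0.1, -0.1, -0.2]
opening: 0.0798
```

```bash
python3 - <<'E'
from h import *
o,p,W=wrist("w3"); print(o['tool_pos'],o['orientation'],o['opening'])
E
```

```text
[0.44174714 0.16091832 0.14877545] [ 1.79987300e+02  1.72424516e-02 -1.75408335e+02] 0.07984804132696821
```

View pics/w3.png

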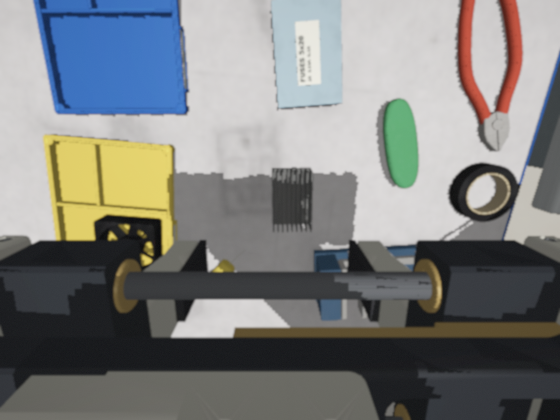

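```bash
python3 - <<'E'
from h import *
f=np.load("pics/w3.npz");W=f['W'];p=f['p'];Z=W[...,2]
v,u=np.mgrid[:420,:560]
def box(a,b,c,d): return (u>=a)&(u<=c)&(v>=b)&(v<=d)
def ff(b,z,n,k=3,zm=9):
    m=(box(*b)&(Z>z)&(Z<zm)).astype(np.uint8); m=cv2.morphologyEx(m,cv2.MORPH_CLOSE,np.ones((k,k)));fit(W,(m>0)&(Z>z),n)
ff((260,155,325,238),.012,'hs')
ff((260,155,325,238),.022,'hstop')
ff((92,210,165,236),.015,'fan partial')
ff((260,0,350,115),.014,'fuse partial')
print(np.nanmedian(W[200:210,240:250],axis=(0,1)))
E
```

```text
hs n 1219 centre mm [427.1 161.4] size 38.5 60.1 ang of first side 5.1 ztop [14.  27.  28.2 28.7]
hstop n 951 centre mm [427.1 161.1] size 38.5 59.4 ang of first side 5.1 ztop [23.3 27.3 28.3 28.8]
fan partial n 840 centre mm [591.4 199.8] size 60.9 28.1 ang of first side 4.9 ztop [15.7 24.7 26.1 26.7]
fuse partial n 7132 centre mm [425.5  29.6] size 58.2 84.7 ang of first side 8.8 ztop [19.5 20.8 21.8 22.4]
[0.47542214 0.1747571  0.00055529]
```

>>> {"fn": "apply_moves", "kwargs": {"motion": [[[-1.5,0,-5],0.5],[[-1.5,0,-10],0.5],[[-1.5,0,-13],0.5],[[-1.5,0,-14.1],0.5],[[-1.5,0,-14.1],0.5],[[-1.5,0,-14.1],0.5]]}}

```text
clock: 8.3
tool_pos: [0.427, 0.1611, 0.0079]
orientation: [-180.0, 0.0, -175.0]
force: [-1.0, -0.3, 0.2]
opening: 0.0802
```

>>> {"fn": "apply_moves", "kwargs": {"hand": 3.0, "motion": [[[0,0,0],0],[[0,0,0],0],[[0,0,0],0],[[0,0,0],0],[[0,0,0],0],[[0,0,0],0]]}}

```text
clock: 8.9
tool_pos: [0.4268, 0.1609, 0.0077]
orientation: [180.0, 0.0, -175.1]
force: [-1.5, -0.1, 2.8]
opening: 0.0386
```

>>> {"fn": "apply_moves", "kwargs": {"motion": [[[0,0,5],0],[[2,2,10],-2],[[6,5,12],-5],[[10,8,12],-5],[[14,10,12],-5],[[16.5,11.5,12],-5],[[16.5,11.5,12],-5],[[16.5,11.5,12],-5]]}}

```text
clock: 9.7
tool_pos: [0.5914, 0.2756, 0.1261]
orientation: [-179.9, -0.1, 179.9]
force: [-1.2, -0.1, -1.1]
opening: 0.0389
```

```bash
python3 - <<'E'
from h import *
o,p,W=wrist("w4"); print(o['tool_pos'],o['orientation'],o['opening'])
E
```

```text
[0.59139872 0.27558864 0.12607784] [-1.79919961e+02 -1.18343893e-01  1.79875675e+02] 0.038869174122458945
```

View pics/w4.png

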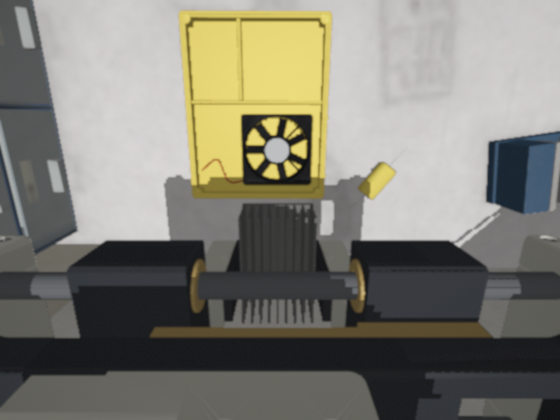

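```bash
python3 - <<'E'
from h import *
f=np.load("pics/w4.npz");W=f['W'];p=f['p'];Z=W[...,2]
v,u=np.mgrid[:420,:560]
def box(a,b,c,d): return (u>=a)&(u<=c)&(v>=b)&(v<=d)
m=box(235,105,320,190)&(Z>.018); m=cv2.morphologyEx(m.astype(np.uint8),cv2.MORPH_OPEN,np.ones((5,5)))>0
fit(W,m,'fan')
m=box(200,195,350,240)&(Z>.06);fit(W,m,'hs')
E
```

```text
fan n 2240 centre mm [591.6 225.9] size 59.9 60.1 ang of first side 89.9 ztop [22.2 24.8 26.  26.7]
hs n 2903 centre mm [592.1 252. ] size 31.2 47.0 ang of first side 89.3 ztop [121.5 126.4 145.9 146.7]
```

>>> {"fn": "apply_moves", "kwargs": {"motion": [[[0,-2.5,0],0],[[0,-4.9,-2],0],[[0,-5,-6],0],[[0,-5,-8],0],[[0,-5,-9.2],0],[[0,-5,-9.2],0],[[0,-5,-9.2],0]]}}

```text
clock: 10.45
tool_pos: [0.592, 0.2263, 0.0367]
orientation: [180.0, 0.1, 179.9]
force: [0.4, 0.9, -0.6]
opening: 0.0386
```

>>> {"fn": "apply_moves", "kwargs": {"motion": [[[0,0,-0.2],0],[[0,0,-0.2],0],[[0,0,-0.2],0]]}}

```text
clock: 10.75
tool_pos: [0.592, 0.2262, 0.0342]
orientation: [180.0, 0.0, 179.9]
force: [0.2, 0.4, -1.2]
opening: 0.0386
```

>>> {"fn": "apply_moves", "kwargs": {"motion": [[[0,0,-0.1],0],[[0,0,-0.1],0],[[0,0,-0.1],0]]}}

```text
clock: 11.05
tool_pos: [0.5918, 0.226, 0.0328]
orientation: [180.0, 0.0, 179.9]
force: [-0.2, -0.2, 1.1]
opening: 0.0388
```

>>> {"fn": "apply_moves", "kwargs": {"hand": 7, "motion": [[[0,0,0],0],[[0,0,0],0],[[0,0,0],0],[[0,0,0],0]]}}

```text
clock: 11.45
tool_pos: [0.5917, 0.2258, 0.0325]
orientation: [-180.0, -0.0, 179.9]
force: [-0.0, 0.2, 0.5]
opening: 0.0654
```

>>> {"fn": "apply_moves", "kwargs": {"motion": [[[0,0,3],0],[[0,0,7],0],[[-2,-2,11],0],[[-6,-6,13],0],[[-9,-10,13],0],[[-12,-14,13],0],[[-14,-18,13],0],[[-15,-22,13],0],[[-15,-24,13],0],[[-15,-24,13],0]]}}

```text
clock: 12.45
tool_pos: [0.441, -0.0161, 0.163]
orientation: [180.0, 0.0, 179.8]
force: [-0.5, -0.1, 0.4]
opening: 0.0701
```

```bash
python3 - <<'E'
from h import *
o,p,W=wrist("w5"); print(o['tool_pos'],o['orientation'],o['opening'])
p,d=ctrl.snapshot("top"); cv2.imwrite("pics/top5.png",p)
cv2.imwrite("pics/top5c.png",cv2.resize(p[100:300,130:400],None,fx=2.5,fy=2.5))
E
```

```text
[ 0.4410044  -0.01612158  0.16298616] [1.79979524e+02 4.66842635e-02 1.79759554e+02] 0.07011585158325002
```

View pics/w5.png

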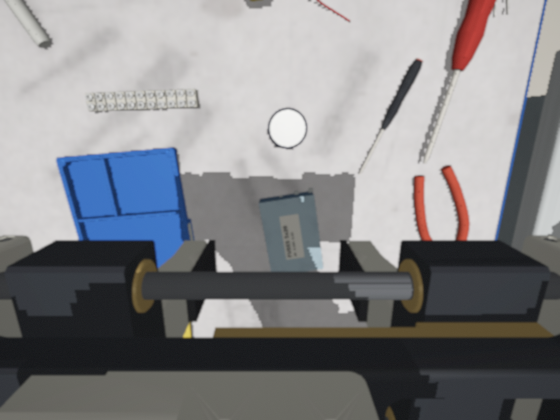

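View pics/top5c.png

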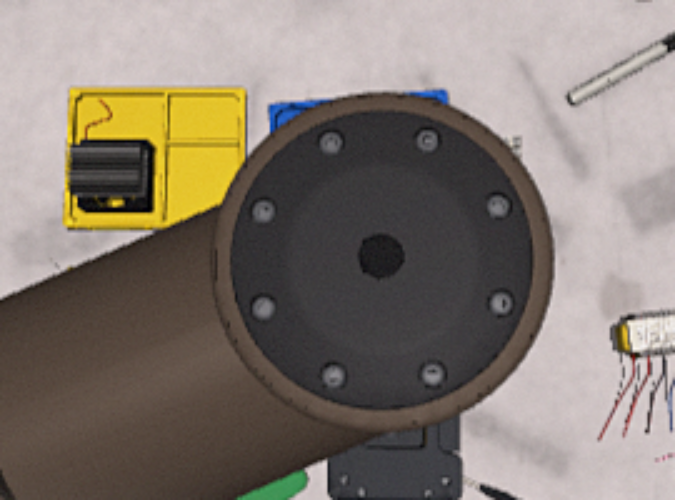

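```bash
python3 - <<'E'
from h import *
f=np.load("pics/w5.npz");W=f['W'];p=f['p'];Z=W[...,2]
v,u=np.mgrid[:420,:560]
def box(a,b,c,d): return (u>=a)&(u<=c)&(v>=b)&(v<=d)
fit(W,box(260,100,315,155)&(Z>.045),'cap')
q=W[box(260,100,315,155)&(Z>.045)];print(cv2.minEnclosingCircle((q[:,:2]*1000).astype(np.float32)), np.median(q[:,2]))
h=cv2.cvtColor(p,cv2.COLOR_BGR2HSV)
m=(h[...,0]>105)&(h[...,0]<125)&(h[...,1]>150)&box(55,140,195,238)
fit(W,m&(Z>.009),'blue')
W2=cloud(np.load('pics/top0.npy'),ctrl.camera_model('top'))
d=ctrl.snapshot  # not called
E
```

```text
cap n 1290 centre mm [432.2 -84. ] size 34.3 34.1 ang of first side 44.9 ztop [50.3 51.6 52.5 53.2]
((431.71343994140625, -83.27954864501953), 17.947525024414062) 0.051592084078543154
blue n 2020 centre mm [601.3 -10.9] size 122.0 97.4 ang of first side 4.4 ztop [10.  13.2 14.4 14.9]
```

>>> {"fn": "apply_moves", "kwargs": {"motion": [[[-0.5,-4,0],0],[[-0.9,-6.8,-2],0],[[-0.9,-6.8,-7],0],[[-0.9,-6.8,-11],0],[[-0.9,-6.8,-14],0],[[-0.9,-6.8,-14.1],0],[[-0.9,-6.8,-14.1],0]]}}

```text
clock: 13.25
tool_pos: [0.433, -0.0816, 0.0216]
orientation: [-180.0, -0.1, 180.0]
force: [0.0, -0.2, 0.0]
opening: 0.0701
```

>>> {"fn": "apply_moves", "kwargs": {"hand": 2.5, "motion": [[[0,0,0],0],[[0,0,0],0],[[0,0,0],0],[[0,0,0],0],[[0,0,0],0]]}}

```text
clock: 13.75
tool_pos: [0.4329, -0.0821, 0.022]
orientation: [180.0, 0.1, 179.9]
force: [-1.0, 0.3, -0.0]
opening: 0.0354
```

>>> {"fn": "apply_moves", "kwargs": {"motion": [[[0,0,4],0],[[0,0,8],0],[[2,4,9],0],[[4,8,9],0],[[7,12,9],0],[[10,16,9],0],[[13,20,9],0],[[15.5,23.6,9],0],[[15.5,23.6,6],0],[[15.5,23.6,6],0]]}}

```text
clock: 14.75
tool_pos: [0.5853, 0.1537, 0.0775]
orientation: [-179.8, -0.4, 179.9]
force: [-1.5, -0.9, -1.5]
opening: 0.0343
```

```bash
python3 - <<'E'
from h import *
o,p,W=wrist("w6"); print(o['tool_pos'],o['orientation'],o['opening'])
E
```

```text
[0.58534982 0.15368148 0.07751249] [-179.84162436   -0.37191583  179.91082863] 0.0342503044405418
```

View pics/w6.png

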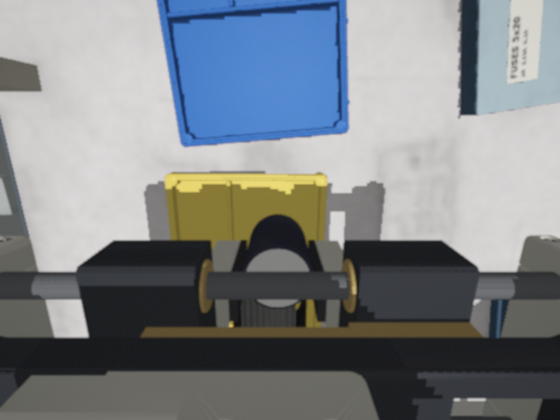

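>>> {"fn": "apply_moves", "kwargs": {"motion": [[[0,0,-3],0],[[0,0,-5],0],[[0,0,-5.5],0],[[0,0,-5.6],0],[[0,0,-5.6],0]]}}

```text
clock: 15.3
tool_pos: [0.5884, 0.1539, 0.0271]
orientation: [180.0, 0.1, 179.9]
force: [-0.6, -0.4, -0.3]
opening: 0.0343
```

>>> {"fn": "apply_moves", "kwargs": {"motion": [[[0,0,-0.1],0],[[0,0,-0.1],0]]}}

```text
clock: 15.5
tool_pos: [0.5882, 0.1541, 0.0256]
orientation: [180.0, 0.1, 179.9]
force: [-0.8, 0.8, -0.7]
opening: 0.0338
```

>>> {"fn": "apply_moves", "kwargs": {"hand": 6, "motion": [[[0,0,0],0],[[0,0,0],0],[[0,0,0],0],[[0,0,0],0]]}}

```text
clock: 15.9
tool_pos: [0.5878, 0.1539, 0.0246]
orientation: [180.0, 0.0, 179.9]
force: [-0.5, -0.1, 0.4]
opening: 0.058
```

>>> {"fn": "apply_moves", "kwargs": {"hand": 7, "motion": [[[0,0,4],0],[[0,0,8],0],[[0,0,13],0],[[0,4,15],0],[[0,9,15],0],[[0,10,15],0],[[0,10,15],0]]}}

```text
clock: 16.6
tool_pos: [0.5873, 0.2557, 0.1742]
orientation: [-180.0, -0.0, -180.0]
force: [0.2, -0.4, -0.9]
opening: 0.07
```

```bash
python3 - <<'E'
from h import *
o,p,W=wrist("w7"); print(o['tool_pos'],o['orientation'],o['opening'])
E
```

```text
[0.58734233 0.25566318 0.17420076] [-1.79997671e+02 -1.71623568e-02 -1.79960905e+02] 0.07000884274094195
```

View pics/w7.png

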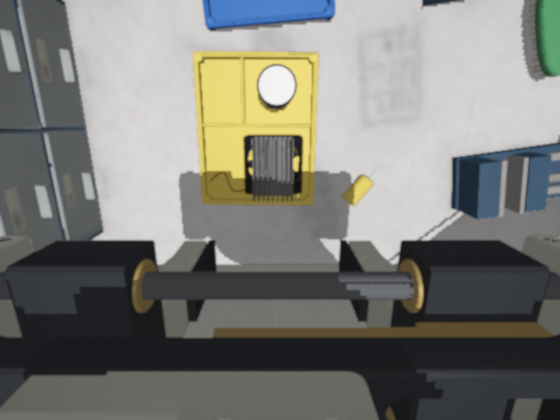

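```bash
python3 - <<'E'
from h import *
f=np.load("pics/w7.npz");W=f['W'];p=f['p'];Z=W[...,2]
v,u=np.mgrid[:420,:560]
def box(a,b,c,d): return (u>=a)&(u<=c)&(v>=b)&(v<=d)
fit(W,box(250,55,305,115)&(Z>.048),'cap')
fit(W,box(240,125,310,210)&(Z>.040),'hs')
fit(W,box(240,125,310,210)&(Z>.018)&(Z<.030),'fan')
h=cv2.cvtColor(p,cv2.COLOR_BGR2HSV)
fit(W,box(185,45,330,215)&(h[...,0]>20)&(h[...,0]<35)&(h[...,1]>120)&(Z>.008)&(Z<.018),'tray')
E
```

```text
cap n 1359 centre mm [588.1 152.2] size 33.9 33.9 ang of first side 0.3 ztop [53.3 54.6 55.6 56.2]
hs n 1154 centre mm [591.6 226.3] size 38.4 59.5 ang of first side 0.1 ztop [42.7 52.2 53.3 53.8]
fan n 1782 centre mm [591.5 225.7] size 60.3 60.0 ang of first side 89.9 ztop [24.  28.3 29.7 29.9]
tray n 3057 centre mm [608.6 193.9] size 151.2 120.6 ang of first side 89.5 ztop [ 9.5 13.2 14.3 15.2]
```

>>> {"fn": "apply_moves", "kwargs": {"hand": 7, "motion": [[[-1,-5,0],0],[[-2,-10,0],0],[[-3,-15,0],0],[[-4,-20,0],0],[[-6,-24.5,0],1],[[-8,-29,0],2],[[-10,-33.5,0],3],[[-12,-38,0],4],[[-13,-42,0],6],[[-13,-42,0],6]]}}

```text
clock: 17.65
tool_pos: [0.4548, -0.1705, 0.1744]
orientation: [-180.0, -0.1, -174.3]
force: [-0.1, 0.2, -0.4]
opening: 0.07
```

```bash
python3 - <<'E'
from h import *
o,p,W=wrist("w8"); print(o['tool_pos'],o['orientation'],o['opening'])
Z=W[...,2]
q=(Z>.036)&(Z<.06)&(W[...,0]>.41)&(W[...,0]<.51)&(W[...,1]<-.17)&(W[...,1]>-.27); fit(W,q,'top')
q=(Z>.010)&(Z<.06)&(W[...,0]>.41)&(W[...,0]<.51)&(W[...,1]<-.17)&(W[...,1]>-.27); fit(W,cv2.morphologyEx(q.astype(np.uint8),cv2.MORPH_OPEN,np.ones((7,7)))>0,'all')
v,u=np.where(q);print(u.mean(),v.mean())
cv2.imwrite("pics/w8c.png",cv2.resize(p[60:240,180:400],None,fx=3.5,fy=3.3,interpolation=cv2.INTER_CUBIC))
E
```

```text
[ 0.4547847  -0.17046971  0.17442697] [-1.79988374e+02 -5.95714122e-02 -1.74347642e+02] 0.06997432437096589
top n 1672 centre mm [ 457.  -220.5] size 36.8 49.9 ang of first side 6.8 ztop [42.7 44.2 45.1 45.7]
all n 1724 centre mm [ 457.9 -219.7] size 34.4 51.0 ang of first side 5.8 ztop [35.9 44.1 45.1 45.7]
281.82104177411037 146.76585869004643
```

View pics/w8c.png

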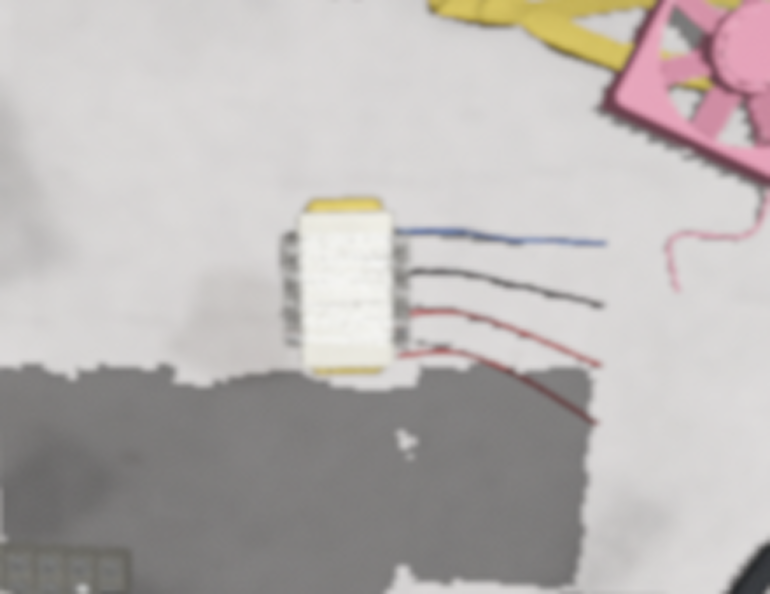

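>>> {"fn": "apply_moves", "kwargs": {"motion": [[[0.3,-4.9,0],0],[[0.3,-4.9,-5],0],[[0.3,-4.9,-10],0],[[0.3,-4.9,-14],0],[[0.3,-4.9,-15.4],0],[[0.3,-4.9,-15.4],0],[[0.3,-4.9,-15.4],0]]}}

```text
clock: 18.4
tool_pos: [0.461, -0.2149, 0.0208]
orientation: [-180.0, -0.0, -174.1]
force: [0.8, -0.4, 0.4]
opening: 0.07
```

>>> {"fn": "apply_moves", "kwargs": {"hand": 2.5, "motion": [[[0,0,0],0],[[0,0,0],0],[[0,0,0],0],[[0,0,0],0],[[0,0,0],0]]}}

```text
clock: 18.9
tool_pos: [0.4604, -0.2151, 0.0208]
orientation: [180.0, -0.0, -174.1]
force: [-2.0, 1.2, 0.2]
opening: 0.0358
```

>>> {"fn": "apply_moves", "kwargs": {"motion": [[[0,0,4],0],[[0,0,9],0],[[1,3,11],0],[[3,7,11],-1.5],[[6,11,11],-1.5],[[9,15,11],-1.5],[[12.1,19.4,11],-1.5],[[12.1,19.4,8],-1.5],[[12.1,19.4,6],-1.5],[[12.1,19.4,6],-1.5]]}}

```text
clock: 19.9
tool_pos: [0.5789, -0.0211, 0.077]
orientation: [-180.0, -0.4, -175.6]
force: [-1.0, 0.2, -3.0]
opening: 0.0336
```

```bash
python3 - <<'E'
from h import *
o,p,W=wrist("w9"); print(o['tool_pos'],o['orientation'],o['opening'])
E
```

```text
[ 0.57893276 -0.02107372  0.07700083] [-179.96856623   -0.40375385 -175.59715569] 0.03361935906786572
```

View pics/w9.png

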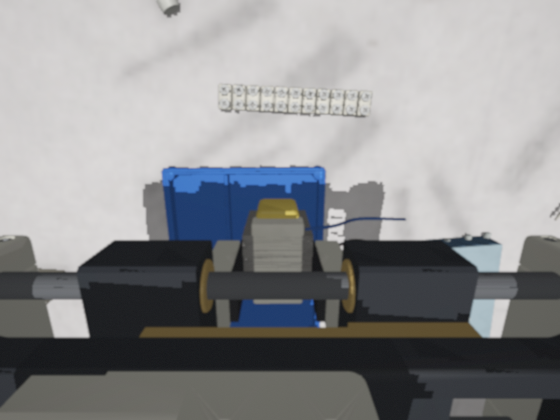

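```bash
python3 - <<'E'
from h import *
f=np.load("pics/w9.npz");W=f['W'];p=f['p'];h=cv2.cvtColor(p,cv2.COLOR_BGR2HSV);Z=W[...,2]
m=(h[...,0]>105)&(h[...,0]<125)&(h[...,1]>150)&(Z>.009)&(Z<.02); m[236:]=0;m[:,340:]=0
fit(W,m,'tray part')
for v in (185,205,225):
    r=np.where(m[v])[0]; print(v,W[v,r.min()].round(4),W[v,r.max()].round(4))
q=(Z>.05)&(Z<.13);q[236:]=0;q[:,:225]=0;q[:,330:]=0
fit(W,q,'trans')
E
```

```text
tray part n 2135 centre mm [604.7 -33.3] size 120.2 54.4 ang of first side 4.7 ztop [11.  13.3 14.2 14.8]
185 [ 0.6648 -0.0428  0.0143] [ 0.5464 -0.0517  0.0139]
205 [ 0.6639 -0.0272  0.0138] [ 0.5455 -0.0364  0.0147]
225 [ 0.6618 -0.0113  0.0142] [ 0.5441 -0.0198  0.0131]
trans n 2109 centre mm [575.9 -47.5] size 44.2 11.3 ang of first side 3.8 ztop [ 67.1  91.2  99.3 100. ]
```

>>> {"fn": "apply_moves", "kwargs": {"motion": [[[0,0,-3],0],[[0,0,-5],0],[[0,0,-5.5],0],[[0,0,-5.6],0],[[0,0,-5.6],0]]}}

```text
clock: 20.45
tool_pos: [0.5827, -0.0212, 0.026]
orientation: [180.0, 0.1, -175.6]
force: [-0.7, -0.6, -2.5]
opening: 0.0336
```

>>> {"fn": "apply_moves", "kwargs": {"motion": [[[0,0,-0.1],0],[[0,0,-0.1],0]]}}

```text
clock: 20.65
tool_pos: [0.5828, -0.021, 0.0251]
orientation: [180.0, 0.1, -175.6]
force: [-1.1, -0.2, 5.1]
opening: 0.0336
```

>>> {"fn": "apply_moves", "kwargs": {"hand": 7, "motion": [[[0,0,0],0],[[0,0,0],0],[[0,0,0],0],[[0,0,0],0]]}}

```text
clock: 21.05
tool_pos: [0.5817, -0.0211, 0.0235]
orientation: [-180.0, -0.0, -175.6]
force: [-0.1, -0.9, -0.3]
opening: 0.0601
```

>>> {"fn": "apply_moves", "kwargs": {"hand": 8.7, "motion": [[[0,0,4],0],[[0,0,9],0],[[0,0,14],0],[[-4,3,15],2],[[-8,6,15],4],[[-12,9,15],4],[[-15.6,11,15],4],[[-15.6,11,15],4],[[-15.6,11,15],4]]}}

```text
clock: 21.95
tool_pos: [0.4254, 0.0897, 0.1742]
orientation: [180.0, 0.1, -171.4]
force: [-0.1, 0.3, 0.0]
opening: 0.087
```

```bash
python3 - <<'E'
from h import *
o,p,W=wrist("w10"); print(o['tool_pos'],o['orientation'],o['opening'])
Z=W[...,2]
q=(Z>.010)&(Z<.03)&(abs(W[...,0]-.426)<.06)&(abs(W[...,1]-.028)<.07); fit(W,q,'fuse')
q=(Z>.038)&(Z<.06)&(abs(W[...,0]-.58)<.06)&(abs(W[...,1]+.027)<.05); fit(W,q,'trans')
E
```

```text
[0.4254019  0.08965598 0.17417258] [ 1.79960839e+02  8.45396021e-02 -1.71434609e+02] 0.08698294034319508
fuse n 4981 centre mm [425.5  29.7] size 58.1 84.9 ang of first side 8.7 ztop [19.6 20.8 21.7 22.3]
trans n 2584 centre mm [579.4 -26.3] size 42.9 51.2 ang of first side 5.6 ztop [39.1 47.3 48.3 48.9]
```

View pics/w10.png

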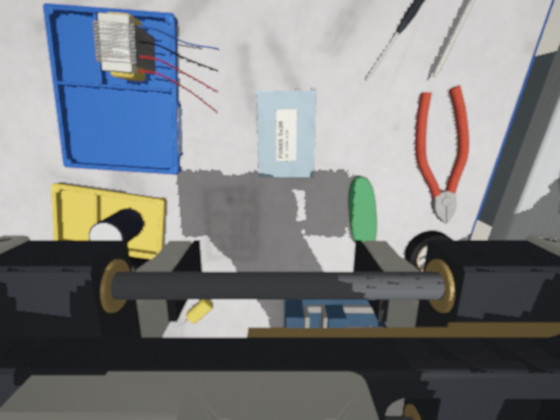

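>>> {"fn": "apply_moves", "kwargs": {"motion": [[[0,-4,0],0.2],[[0,-6,-3],0.2],[[0,-6,-8],0.2],[[0,-6,-12],0.2],[[0,-6,-15],0.2],[[0,-6,-16.1],0.2],[[0,-6,-16.1],0.2],[[0,-6,-16.1],0.2]]}}

```text
clock: 22.8
tool_pos: [0.4263, 0.0284, 0.0124]
orientation: [-180.0, -0.1, -171.5]
force: [0.2, -0.6, 1.3]
opening: 0.0869
```

>>> {"fn": "apply_moves", "kwargs": {"hand": 5, "motion": [[[0,0,0],0],[[0,0,0],0],[[0,0,0],0],[[0,0,0],0],[[0,0,0],0]]}}

```text
clock: 23.3
tool_pos: [0.4259, 0.0291, 0.013]
orientation: [180.0, 0.0, -171.4]
force: [-2.3, 0.2, 4.3]
opening: 0.0573
```

>>> {"fn": "apply_moves", "kwargs": {"hand": 7.5, "motion": [[[0,0,0],0],[[0,0,0],0],[[0,0,0],0],[[0.3,-2.2,0],0],[[0.3,-2.2,0],0],[[0.3,-2.2,0],0]]}}

```text
clock: 23.9
tool_pos: [0.4287, 0.0066, 0.0124]
orientation: [-180.0, -0.0, -171.5]
force: [0.9, -0.2, 0.2]
opening: 0.0756
```

>>> {"fn": "apply_moves", "kwargs": {"hand": 5, "motion": [[[0,0,0],0],[[0,0,0],0],[[0,0,0],0],[[0,0,0],0],[[0,0,0],0]]}}

```text
clock: 24.4
tool_pos: [0.4287, 0.007, 0.0126]
orientation: [180.0, -0.0, -171.4]
force: [0.4, -0.2, 0.2]
opening: 0.0574
```

>>> {"fn": "apply_moves", "kwargs": {"motion": [[[0,0,4],0],[[0,0,9],4],[[2,1,10],12.5],[[4,2,10],21],[[7,3,10],29.5],[[10,4,10],38],[[13,4.3,10],46.5],[[16,4.3,10],55],[[18,4.3,10],63.5],[[19.2,4.3,10],72]]}}

```text
clock: 25.4
tool_pos: [0.622, 0.0499, 0.1117]
orientation: [180.0, -0.0, -99.1]
force: [0.2, -0.4, -0.0]
opening: 0.0577
```

>>> {"fn": "apply_moves", "kwargs": {"motion": [[[0,0,0],8],[[0,0,-2],14],[[0,0,-4],14],[[0,0,-4],14],[[0,0,-4],14]]}}

```text
clock: 25.9
tool_pos: [0.6205, 0.0498, 0.0725]
orientation: [179.9, -0.0, -85.4]
force: [1.2, -0.6, 0.2]
opening: 0.0578
```

```bash
python3 - <<'E'
from h import *
o,p,W=wrist("w11"); print(o['tool_pos'],o['orientation'],o['opening'])
E
```

```text
[0.62053666 0.04979261 0.07248091] [ 1.79939569e+02 -3.37932385e-02 -8.54001022e+01] 0.05776009112883257
```

View pics/w11.png

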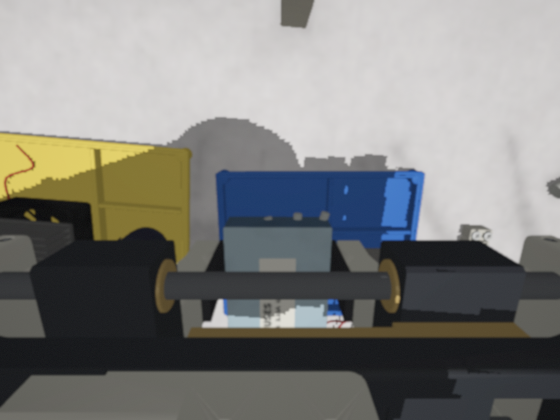

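```bash
python3 - <<'E'
from h import *
f=np.load("pics/w11.npz");W=f['W'];Z=W[...,2]
for u in (240,260,285,310): 
    c=np.where((Z[190:240,u]>.05))[0]; print(u,W[190+c.min()+1,u].round(4))
for v in (228,235):
    r=np.where((Z[v,200:350]>.06)&(Z[v,200:350]<.1))[0]+200; print(v,W[v,r.min()].round(4),W[v,r.max()].round(4))
for v in (200,212):
    c=W[v,205:430];z=c[:,2]; r=np.where((z>.009)&(z<.02))[0]; print(v,c[r.min()].round(4),c[r.max()].round(4))
for u in (240,300,360,400):
    c=W[160:215,u]; r=np.where(c[:,2]>.009)[0];print(u,c[r.min()].round(4))
E
```

```text
240 [0.6382 0.0723 0.0639]
260 [0.6388 0.0607 0.063 ]
285 [0.6404 0.0462 0.0642]
310 [0.6413 0.0316 0.0634]
228 [0.6374 0.0788 0.0801] [0.6419 0.0222 0.08  ]
235 [0.6334 0.0787 0.08  ] [0.6379 0.0217 0.0799]
200 [0.6336 0.0953 0.0125] [ 0.6459 -0.0566  0.0129]
212 [0.6246 0.0941 0.0136] [ 0.6365 -0.058   0.0125]
240 [0.6567 0.0792 0.0119]
300 [0.6604 0.0357 0.013 ]
360 [ 0.6637 -0.008   0.0121]
400 [ 0.6661 -0.037   0.0125]
```

>>> {"fn": "apply_moves", "kwargs": {"motion": [[[0.2,0.1,-3],0],[[0.2,0.1,-5],0],[[0.2,0.1,-5.5],0],[[0.2,0.1,-5.5],0],[[0.2,0.1,-5.6],0]]}}

```text
clock: 26.45
tool_pos: [0.6239, 0.0512, 0.0181]
orientation: [-179.9, 0.0, -85.4]
force: [0.2, -0.4, -0.1]
opening: 0.0575
```

>>> {"fn": "apply_moves", "kwargs": {"hand": 7, "motion": [[[0,0,0],0],[[0,0,0],0],[[0,0,0],0],[[0,0,0],0]]}}

```text
clock: 26.85
tool_pos: [0.6229, 0.051, 0.017]
orientation: [-180.0, 0.0, -85.4]
force: [-0.1, 1.0, -0.1]
opening: 0.0699
```

>>> {"fn": "apply_moves", "kwargs": {"motion": [[[0,0,4],0],[[0,0,8],0],[[-3,0,12],0],[[-8,0,15],0],[[-13,0,15],0],[[-18,0,15],0],[[-18,0,15],0]]}}

```text
clock: 27.55
tool_pos: [0.4378, 0.0498, 0.1669]
orientation: [180.0, 0.1, -85.4]
force: [1.4, 0.7, 0.8]
opening: 0.0698
```

```bash
python3 - <<'E'
from h import *
o,p,W=wrist("w12"); print(o['tool_pos'],o['orientation'],o['opening'])
E
```

```text
[0.43784859 0.0497791  0.1668707 ] [ 1.79978679e+02  7.27689066e-02 -8.53894804e+01] 0.06982157811072638
```

View pics/w12.png

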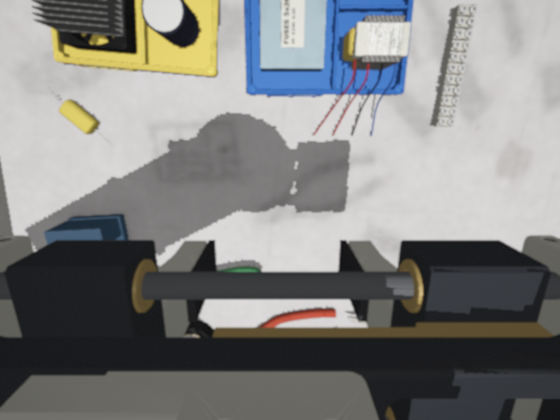

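>>> {"fn": "apply_moves", "kwargs": {"motion": [[[0,2,5],0],[[0,5,10],0],[[0,5,14],0],[[0,5,14],0],[[0,5,14],0]]}}

```text
clock: 28.1
tool_pos: [0.4437, 0.1017, 0.3078]
orientation: [-179.9, 0.1, -85.4]
force: [0.5, -0.0, -0.5]
opening: 0.0702
```

```bash
python3 - <<'E'
from h import *
o,p,W=wrist("w13"); print(o['tool_pos'],o['orientation'],o['opening'])
Z=W[...,2];X=W[...,0];Y=W[...,1]
h=cv2.cvtColor(p,cv2.COLOR_BGR2HSV)
def near(x,y,r): return (abs(X-x)<r)&(abs(Y-y)<r)
ty=fit(W,(h[...,0]>20)&(h[...,0]<35)&(h[...,1]>120)&(Z>.009)&(Z<.017)&near(.609,.193,.09)&(Y>.11),'ty')
tb=fit(W,(h[...,0]>105)&(h[...,0]<125)&(h[...,1]>150)&(Z>.009)&(Z<.017)&near(.6,.015,.09),'tb')
a=fit(W,near(.592,.226,.05)&(Z>.042),'hs')
fit(W,near(.592,.226,.05)&(Z>.02)&(Z<.032),'fan')
b=fit(W,near(.588,.152,.03)&(Z>.047),'cap')
c=fit(W,near(.58,-.026,.035)&(Z>.042),'trans top')
op=cv2.morphologyEx((near(.6,.048,.065)&(Z>.018)&(Z<.033)).astype(np.uint8),cv2.MORPH_OPEN,np.ones((5,5)))>0
d=fit(W,op&(Y>0.005),'fuse')
fit(W,near(.497,.25,.03)&(Z>.006),'film')
fit(W,near(.573,-.112,.06)&(Z>.007)&(Y<-.09),'ts')
for n,C,yaw,L in (('Y',(609.5,193.8),-.3,(('hs/fan',a),('cap',b))),('B',(600.6,15.6),4.7,(('tr',c),('fuse',d)))):
    t=np.radians(yaw)
    for l,r in L:
        e=np.array(r[0])-C; print(n,l,round(e@[np.cos(t),np.sin(t)],1),round(e@[-np.sin(t),np.cos(t)],1))
E
```

```text
[0.44369002 0.10171687 0.30780634] [-1.79859820e+02  9.45294139e-02 -8.53646784e+01] 0.07018305929300925
ty n 1340 centre mm [608.4 193.7] size 119.6 150.6 ang of first side 0.5 ztop [10.3 13.2 14.6 15.6]
tb n 1503 centre mm [600.6  16.5] size 118.9 149.8 ang of first side 4.7 ztop [10.6 13.2 14.5 15.3]
hs n 1205 centre mm [591.8 225.8] size 38.7 60.3 ang of first side 0.0 ztop [43.  51.  53.3 54.1]
fan n 658 centre mm [591.7 224.9] size 60.2 60.7 ang of first side 0.1 ztop [22.7 25.7 29.6 31.4]
cap n 684 centre mm [588.5 152.1] size 36.0 33.4 ang of first side 50.8 ztop [52.7 54.7 55.9 56.6]
trans top n 971 centre mm [583.1 -26.6] size 34.7 44.9 ang of first side 5.2 ztop [45.1 47.2 48.4 49.1]
fuse n 2972 centre mm [600.9  48.4] size 83.9 58.4 ang of first side 4.6 ztop [22.4 23.9 25.1 25.7]
film n 315 centre mm [501.7 257.9] size 49.4 18.1 ang of first side 51.7 ztop [ 9.4 13.7 15.1 15.9]
ts n 1053 centre mm [ 573.2 -110.3] size 107.3 18.2 ang of first side 2.4 ztop [ 9.  13.2 15.3 16.2]
Y hs/fan -17.9 31.9
Y cap -20.8 -41.8
B tr -20.9 -40.6
B fuse 3.0 32.7
```

View pics/w13.png

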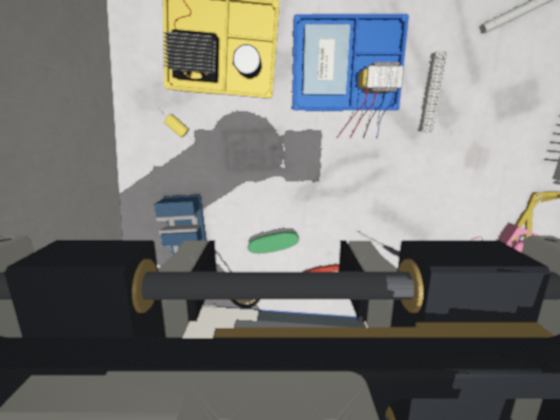

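```bash
python3 -c "
from plant import ctrl
print(ctrl.close_job())"
```

```text
the job is handed in; nothing more can be done
None
```

Both kits are in their trays, and I handed the job in at about 28 s. It gives no verdict, so these are my own last wrist-camera measurements, taken before hand-in (calibration good to about 2 mm):

| Part | Tray | Position in tray frame (x, y) | Other checks |
|---|---|---|---|
| Fan | yellow | (-18, 31 to 32) mm | lead along the pocket and inside it |
| Heatsink | yellow, on the fan | within about 1 mm of the fan's centre | square with the fan, fins up, top at about 53 mm |
| Capacitor | yellow | (-21, -42) mm | top at about 55 mm, as expected standing on the pocket floor |
| Transformer | blue | (-21, -41) mm | top at about 47 mm, leads over the tray edge nearest the robot |
| Fuse box | blue | (3, 33) mm | flat, lid up, aligned with the tray |

- **Fuse box grip:** I first gripped it at its middle. I then shifted the grip 22 mm along it so the fingers would miss the transformer, before lifting it.
- **Left alone:** The terminal strip measured within about 2 mm of where it started. The film capacitor's fitted centre differs by about 9 mm from the first one. That later fit missed part of its thin leads (49 mm long against 63 mm), and nothing came near it, so I read this as a measuring difference.
- **Other disagreement:** The fuse box measured 84 to 85 mm long instead of 90 mm in every view. Its lengthwise position may be off by a few millimetres, well inside the 16 mm allowed.

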